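# Snap the rinsed dispenser pump back onto its bottle

## Task

The dispenser pump is draining upright with its dip tube down in the open glass jar. Draw it out, lower the tube into the open white bottle on the cork coaster and press the pump's collar onto the bottle neck until it clicks, and keep pressing firmly for a good second after the click so that the collar beds hard down on the rim; then lift the bottle by its pump a few centimetres clear of its coaster and finish holding it hanging there, upright and still, with the fingers on the pump alone. Leave the jar standing where it is and the things round about alone.

Things in the scene. Friction and masses are not known exactly. Their poses are not given: they have to be found in the camera images.
- pump: black plastic dispenser pump, rigid, 70 g; origin on its axis at the flat ceiling inside the collar (the face that lands on the bottle's rim); z up, the spout points to -x. Collar 48 mm dia from z -18 to +5 mm; its flat top can take the fingertips' push. At the start it hangs upright in the glass jar, the collar's lower edge (z -18) on the jar's rim, the dip tube inside
- pump_grip (a point): middle of the flat-sided body above the collar, on the axis 24 mm above the pump's origin: close the fingers along the pump's y here (24 mm wide; 26 mm in x; body from z +5 to +33). Above it the head, locked down, 34 mm dia, z +33 to +47, and the spout, 10 mm thick, from z +27 to +47, out to x = -59 mm
- pump_tube_end (a point): lower end of the white dip tube (8 mm dia, rigid), on the axis 95 mm below the pump's origin; the top 12 mm of it, inside the collar, is a valve housing 15 mm dia
- bottle: open white round dispenser bottle, loose, 220 to 370 g, 66 mm dia, 116 mm tall with its neck; standing on the cork coaster; origin at the centre of its underside, z up. Shoulder at 78 to 97 mm height, neck 26 mm dia, bore 20 mm; round the neck a bead 31 mm dia at 108 mm height, tapering up to 24 mm dia at the rim
- bottle_rim (a point): centre of the bottle's mouth, 116 mm above its underside; with the collar home the pump's origin is here. Pressed down, the catches meet the rim 14 mm before home; the force grows to between 8 and 18 N at about 7 mm before home, where they snap over the bead and it drops to almost nothing; the last 4 mm to the hard stop go easily
- jar: clear open glass jar that the pump hangs in, loose, about 220 g, 53 mm dia, 109 mm tall, mouth 39 mm across; origin at the centre of its underside
- mug: green stoneware mug, 94 mm tall, a bystander; origin at its underside
- tape: roll of masking tape lying flat, 100 mm dia, 25 mm tall, a bystander; origin at its underside
- marker: marker pen lying down, 135 mm long, a bystander; origin at its underside
- lemon: lemon, 78 mm long, a bystander; origin at its underside
- teaspoon: metal teaspoon lying down, 130 mm long, a bystander; origin at its underside
- pump_catches (a point): centre of the four sprung catches inside the collar's skirt, on the axis 14 mm below the pump's origin. Skirt bore 37 mm; free, the catches (rounded bars 5 mm thick) stand in to 25 mm across. Once over the bottle's bead they carry the bottle's weight
- coaster: round cork coaster that the bottle stands on, fixed, 96 mm dia, 5 mm thick; origin at the centre of its underside
- spice_jar: round spice jar with a lid, 45 mm dia, 108 mm tall, a bystander; origin at its underside
There are look-alikes about, which are no part of the job. There is more than one size of the coaster; the one meant has the size given above.

How it is judged (in metres and radians):
On the way, in this order (a step that is already met when the one before it is completed fails the run):
1. the pump is drawn up until its dip tube is clear of the jar (z of pump_tube_end in the frame of jar above 0.111 m), for 0.1 s.
2. the dip tube is down in the bottle's neck (z of pump_tube_end in the frame of bottle below 0.095 m and horizontal distance between pump_tube_end and bottle below 0.02 m), for 0.1 s.
3. the collar is past the click, sits on the rim all round and is kept pressed down on it for half a second: the bottle, still standing, bears on the coaster with over 7 N (z of pump in the frame of bottle_rim below 0.0015 m and horizontal distance between pump and bottle_rim below 0.005 m and angle between the z axis of pump and the z axis of bottle, either way round below 0.08 rad and height (world z) of bottle below 0.011 m and contact force between bottle and coaster above 7 N), for 0.5 s.
At the end, for the whole second after the job is handed in: the collar is home on the bottle's rim (gap under 2 mm, square within 0.1 rad); the bottle hangs from the pump, its underside 20 to 255 mm above the worktop, upright within 0.25 rad, still, the fingers holding the pump alone; the jar stands within 40 mm of where it was (z of pump in the frame of bottle_rim below 0.002 m and distance between pump and bottle_rim below 0.006 m and angle between the z axis of pump and the z axis of bottle, either way round below 0.1 rad and height (world z) of bottle between 0.02 and 0.255 m and angle between bottle's own z axis and vertical below 0.25 rad and linear speed of bottle below 0.03 m/s and contact force between pump and the fingers above 1 N and contact force between bottle and the arm below 0.3 N and contact force between bottle and the fingers below 0.3 N and angle between jar's own z axis and vertical below 0.1 rad and distance of jar from where it was at the start of the episode below 0.04 m and height (world z) of jar below 0.004 m); the arm keeps its last pose, push and grip.
It fails at once if the jar is tipped (angle between jar's own z axis and vertical above 0.35 rad).
It fails at once if the bottle is tipped (angle between bottle's own z axis and vertical above 0.5 rad).
It fails at once if a bystander is shifted more than 40 mm (distance of any of mug, spice_jar, tape, marker, lemon, teaspoon from where it was at the start of the episode above 0.04 m).
It also fails if it takes over 43 s, if anything falls off the work surface, if the arm or the gripper's body presses on something with over 40 N, if the wrist force passes 120 N, or if a joint passes its speed limit or range.

## Robot

A 6-joint arm with a two-finger parallel gripper is mounted at the origin on a cart in front of the work surface, level with it; the furniture and walls round the work are solid. World frame = base frame: x ahead of the robot, y to its left, z up, the work surface at z = 0. Lengths are in mm, angles in rad, forces in N, time in s.
With the tool pointing down it reaches from about 300 to 875 mm from the base axis. Payload 6.4 kg.
Tool frame: the origin (TCP) lies at the centre of the arm's flange, where the gripper is bolted on; the fingertips stand 166 mm ahead of it and the grasp point (between the pads) lies 147 mm ahead of it; z points along the fingers, y is the line along which they close (so a half turn about z gives the same grasp; the last joint's range is limited). The gripper opens to 88 mm and grips with 3 to 60 N. Pads are 18 mm wide; open, the fingers measure 123 mm over their backs; the gripper's body (75 mm by 187 mm) begins 45 mm behind the grasp point.
Start: joints at [-1.42, 0.181, 1.607, -0, 1.354, -0.206], TCP at [200.851, -538.796, 404.714] pointing down, gripper open.
Joint ranges: [-2.99, 2.99], [-0.89, 2.07], [0.3, 2.58], [-1.14, 4.28], [0, 2.63], [-3.12, 3.12]. Speed limits (rad/s): [2.57, 2.57, 3.01, 3.14, 3.14, 3.14].

## Interface

Orientations are given as a unit quaternion [x, y, z, w].
In Python, from plant import sense, snapshot, camera_params, env gives the robot as it stands. The module is installed in compiled form; this text tells all that it offers.
- The arm moves only by the tool servo_tool, never from a script. Its argument "series" is a list of rows, each a list of 3 entries, a list of its own where there are three numbers: the closure, from 0 (fully open) to 1 (shut), then the shift along the tool's x, y, z in units of 30 mm (1.0 is 30 mm), then the turn about the tool's z in units of 8 degrees (1.0 is 8 degrees). In form: [[fingers, [dx, dy, dz], spin], ...]. A call has exactly 10 rows; each row is the pose to reach, as a shift and turn from the pose commanded when the call began, along the tool's axes at that moment; what a row does not reach only later rows make up. A row lasts 1/10 s, in which the tool goes at most 50 mm and 8.59 degrees, less where a joint would pass 70% of its speed; a pose out of reach is approached as far as the arm can. A call with a gripper value outside its range is refused whole. The fingers move at their own pace and stop on an object; "grip_force" is the grip in N (left out, the last holds). Time passes only in rows, so rows that repeat a pose let the fingers close, or fill a call up. It gives the time, the measured TCP pose, the force, the opening and the grip force at its end, in the units of the state.
- sense(): the state, without advancing time (a new reading comes with each control period).
- snapshot(name): name is "side" or "top" or "wrist"; returns the picture (420x560x3 uint8, red, green, blue); there is no depth.
- camera_params(name): a dict with "fx", "fy", "cx", "cy" (pixels), "dist_coeffs" ([k1, k2, p1, p2, k3] as OpenCV has them; the pictures are not rectified), "extrinsics" (4x4, takes a point from world to camera coordinates). Camera axes: x right, y down, z forward; pixel columns grow to the right and rows downward; lengths in mm; the calibration is good to about 2 mm. A picture is of the moment at which its call begins: read the wrist's pose just before it. camera_params takes no time and is no camera call; for the wrist camera it gives the pose at the moment of the call.
- env.job_done(): hands the job in; it is judged then, once.
The state is a dict: "time": time; "joint_positions": joint angles; "joint_velocities": joint speeds; "joint_efforts": joint torques, N m; "position": TCP position; "orientation": TCP orientation; "ft_force": force on the tool from outside, world axes, zero at the start; "moment": the same for the moment, N m; "grip_width": finger opening in mm; "finger_force": force on a finger pad.
Only numpy, scipy, OpenCV 4.12 (cv2) and the standard library are available. Lean on these libraries where they do the work, as an engineer would, in place of code of your own. Each camera call takes 0.05 s, during which the arm holds its last target. There are 200 camera calls.

## Working session

There is one attempt and no reset: what is moved stays moved. The work goes in short steps, Python scripts to look and compute and a tool call to move; the robot and the scene stay as the last step left them, time stands still between calls to the robot, and variables do not carry over. Pictures are saved under pics/ and viewed, at most 11 in all, crops included, and the job is handed in when it is done.

Besides the shell and the picture viewer there is one more tool, called after "Call:" as name(argument=value, ...) on one line, values as JSON. servo_tool: Moves the arm, as the interface text tells. Its arguments: {"type":"object","properties":{"series":{"type":"array"},"grip_force":{"type":"number"}},"required":["series"]}

```bash
mkdir -p pics; python3 - <<'E'
from plant import sense,snapshot,camera_params
import cv2,numpy as np
s=sense();print({k:np.round(v,3) for k,v in s.items()})
for n in ["side","top","wrist"]:
    p=camera_params(n);im=snapshot(n);cv2.imwrite(f"pics/{n}0.png",im[:,:,::-1])
    print(n,p["fx"],p["cx"],p["cy"],p["dist_coeffs"]);print(np.round(p["extrinsics"],3))
a=[cv2.imread(f"pics/{n}0.png") for n in ["side","top"]]
E
```

```text
{'time': np.float64(0.0), 'joint_positions': array([-1.42 ,  0.182,  1.608, -0.   ,  1.354, -0.206]), 'joint_velocities': array([-0.   ,  0.   ,  0.001,  0.   ,  0.   ,  0.001]), 'joint_efforts': array([-1.0000e-03, -4.3387e+01, -3.4185e+01,  7.0000e-02,  3.8000e-02,
       -0.0000e+00]), 'position': array([ 200.811, -538.531,  403.833]), 'orientation': array([ 0.984,  0.177,  0.   , -0.001]), 'ft_force': array([-0.822,  0.527,  0.234]), 'moment': array([ 0.004, -0.001, -0.048]), 'finger_force': np.float64(0.0), 'grip_width': np.float64(88.001)}
side 498.7595539567575 273.55992362640035 206.34184561080588 [-0.13077836  0.          0.          0.          0.        ]
[[ 9.430000e-01 -3.330000e-01 -2.500000e-02 -5.652490e+02]
 [-1.540000e-01 -3.660000e-01 -9.180000e-01  8.094900e+01]
 [ 2.960000e-01  8.690000e-01 -3.960000e-01  1.305684e+03]
 [ 0.000000e+00  0.000000e+00  0.000000e+00  1.000000e+00]]
top 513.0561192012926 277.22342431058877 210.91844897333323 [0.02819858 0.         0.         0.         0.        ]
[[-2.900000e-02 -1.000000e+00 -1.200000e-02 -2.498880e+02]
 [-9.970000e-01  3.000000e-02 -7.600000e-02  5.196090e+02]
 [ 7.600000e-02  1.000000e-02 -9.970000e-01  1.286271e+03]
 [ 0.000000e+00  0.000000e+00  0.000000e+00  1.000000e+00]]
wrist 328.4187213176568 283.9926902070457 208.5322749066434 [-0.02611564  0.          0.          0.          0.        ]
[[ 3.50000e-01 -9.37000e-01 -1.00000e-03 -5.74087e+02]
 [-8.92000e-01 -3.33000e-01  3.07000e-01 -4.21300e+01]
 [-2.88000e-01 -1.07000e-01 -9.52000e-01  3.90078e+02]
 [ 0.00000e+00  0.00000e+00  0.00000e+00  1.00000e+00]]
```

View pics/side0.png

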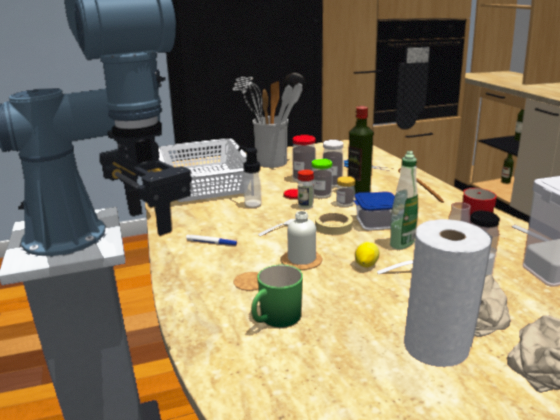

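View pics/top0.png

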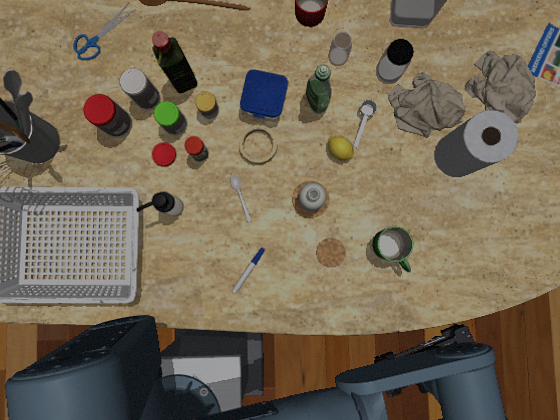

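The side view shows the pump in its jar at about (252,180), the white bottle at (301,240) on the larger coaster (302,258), and the mug at (280,295). The top view has the pump at (163,203) with its spout pointing left to (138,210), and the bottle mouth at about (313,190). I'll zoom in on both.

```bash
python3 - <<'E'
import cv2,numpy as np
s=cv2.imread("pics/side0.png");t=cv2.imread("pics/top0.png")
def c(im,u,v,w,h,k): return cv2.resize(im[v:v+h,u:u+w],None,fx=k,fy=k,interpolation=cv2.INTER_CUBIC)
r1=np.hstack([c(t,120,170,80,60,5),c(t,275,170,80,60,5)])
r2=np.hstack([c(s,225,140,80,60,5),c(s,265,205,80,60,5)])
cv2.imwrite("pics/crop1.png",np.vstack([r1,r2]))
E
```

```text
(no output)
```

View pics/crop1.png

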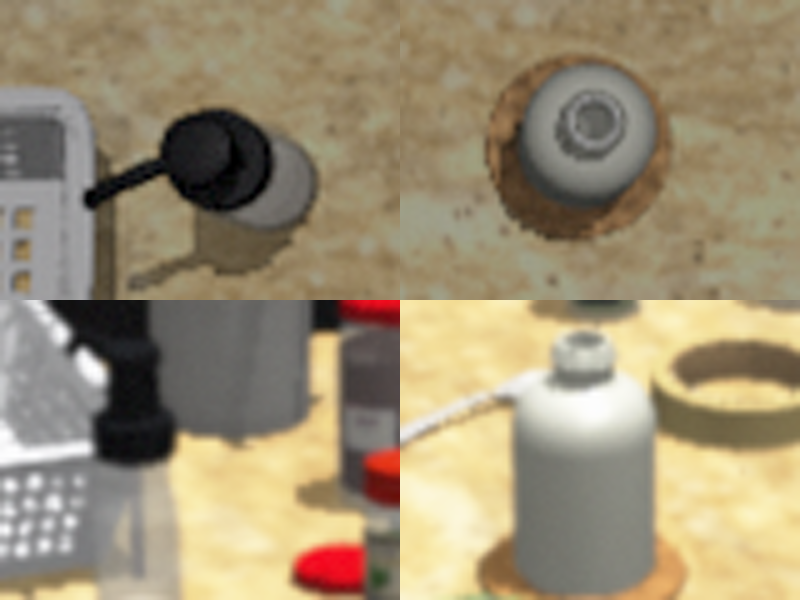

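The crops show: 
- **Top view:** pump head centre at about (160,201), collar centre (163.7,202.5), spout tip (138,209.5), bottle mouth (313.6,193.9).
- **Side view:** collar centre at about (251.7,165), bottle mouth (301.5,212.6).

```bash
cat > h.py <<'E'
import cv2,numpy as np
from plant import sense,snapshot,camera_params
def ray(p,u,v):
    K=np.array([[p["fx"],0,p["cx"]],[0,p["fy"],p["cy"]],[0,0,1]]);E=np.array(p["extrinsics"])
    q=cv2.undistortPoints(np.array([[[u,v]]],float),K,np.array(p["dist_coeffs"]))[0,0]
    R=E[:3,:3];return -R.T@E[:3,3],R.T@np.array([q[0],q[1],1])
def plane(p,u,v,z):
    o,d=ray(p,u,v);return (o+d*(z-o[2])/d[2]).round(1)
def tri(*rs):
    A=np.zeros((3,3));b=np.zeros(3)
    for o,d in rs:
        d=d/np.linalg.norm(d);M=np.eye(3)-np.outer(d,d);A+=M;b+=M@o
    x=np.linalg.solve(A,b);return x.round(1),[round(float(np.linalg.norm((np.eye(3)-np.outer(d,d)/(d@d))@(x-o))),1) for o,d in rs]
def proj(p,X):
    K=np.array([[p["fx"],0,p["cx"]],[0,p["fy"],p["cy"]],[0,0,1]]);E=np.array(p["extrinsics"])
    return cv2.projectPoints(np.array([X],float),cv2.Rodrigues(E[:3,:3])[0],E[:3,3],K,np.array(p["dist_coeffs"]))[0].ravel().round(1)
E
python3 - <<'E'
from h import *
t,s=camera_params("top"),camera_params("side")
print("mouth",tri(ray(t,313.6,193.9),ray(s,301.5,212.6)),plane(t,313.6,193.9,121))
print("collar",tri(ray(t,163.7,202.5),ray(s,251.8,224.5-0)) if 0 else plane(t,163.7,202.5,132),plane(t,160,200.8,174),plane(t,138,209.3,174-10))
X=plane(t,163.7,202.5,132);print(proj(s,X),proj(s,[X[0],X[1],109]),proj(s,[X[0],X[1],174]))
print("baskt corner",plane(t,138,190,100),plane(t,139,300,100), "spicejar?",plane(t,195,146,108),"spoon",plane(t,248,218,3),"tape",plane(t,258,146,25),"mug",plane(t,393,245,94))
q=sense()["orientation"]
from scipy.spatial.transform import Rotation as R;print(R.from_quat(q).as_matrix().round(3))
w=camera_params("wrist");E=np.array(w["extrinsics"]);Rt=R.from_quat(q).as_matrix()
print("cam in tool",Rt.T@(-E[:3,:3].T@E[:3,3]-sense()["position"]),(E[:3,:3]@Rt).round(3))
E
```

```text
mouth (array([ 543. , -352.8,  122.3]), [1.4, 1.4]) [ 541.8 -352.4  121. ]
collar [530.9  -2.7 132. ] [530.8  -4.2 174. ] [514.   48.1 164. ]
[249.8 163.6] [250.1 171.3] [249.1 149.3]
baskt corner [565.9  65.8 100. ] [305.4  65.3 100. ] spicejar? [666.7 -73.7 108. ] spoon [ 497.2 -189.2    3. ] tape [ 679.2 -220.7   25. ] mug [ 417.2 -537.9   94. ]
[[ 0.937  0.349 -0.   ]
 [ 0.349 -0.937  0.001]
 [ 0.    -0.001 -1.   ]]
cam in tool [79.81310595 -0.39596222 20.20623461] [[ 0.001  1.    -0.001]
 [-0.952  0.    -0.307]
 [-0.307  0.001  0.952]]
```

The two views agree: the bottle mouth is at about (542,-352.5,121) and the pump axis at about (531,-3). I'll go over the bottle first to look with the wrist camera.

Call:
servo_tool(series=[[0,[1.6,-0.23,0],-0.6],[0,[3.2,-0.46,0],-1.25],[0,[4.8,-0.69,0],-1.9],[0,[6.4,-0.92,0],-2.5],[0,[8.0,-1.15,0],-3.1],[0,[9.6,-1.38,0],-3.75],[0,[11.2,-1.6,0],-4.4],[0,[12.8,-1.84,0],-5],[0,[12.8,-1.84,0],-5],[0,[12.8,-1.84,0],-5]])

```text
time: 1.15
position: [542.0, -352.0, 404.0]
orientation: [0.864, 0.504, -0.0, -0.001]
ft_force: [-1.0, 0.2, -0.5]
grip_width: 88.0
finger_force: 0.0
```

```bash
python3 - <<'E'
from h import *
from scipy.spatial.transform import Rotation as R
s=sense();p=camera_params("wrist");im=snapshot("wrist");cv2.imwrite("pics/w1.png",im[:,:,::-1])
import pickle;pickle.dump((s,p),open("w1.pkl","wb"))
print(s["time"],s["position"],R.from_quat(s["orientation"]).as_matrix().round(4))
print(proj(p,[542,-352.5,121]))
E
```

```text
1.15 [ 542.03048792 -352.02850823  403.96752744] [[ 4.917e-01  8.708e-01 -1.200e-03]
 [ 8.708e-01 -4.917e-01  5.000e-04]
 [-1.000e-04 -1.300e-03 -1.000e+00]]
[284.8 203.5]
```

View pics/w1.png

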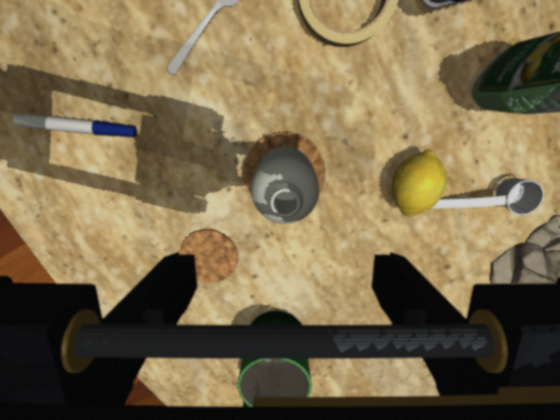

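The wrist picture shows the bottle mouth at about (285.5,202), against a prediction of (285,203.5), so the bottle position holds. Next I'll move over the pump with the spin set to its spout.

Call:
servo_tool(series=[[0,[1.25,-0.75,0],-0.75],[0,[2.5,-1.5,0],-1.5],[0,[3.75,-2.25,0],-2.25],[0,[5.0,-3.0,0],-3],[0,[6.25,-3.8,0],-3.75],[0,[7.5,-4.5,0],-4.5],[0,[8.75,-5.3,0],-5.2],[0,[9.95,-6.04,0],-5.95],[0,[9.95,-6.04,0],-5.95],[0,[9.95,-6.04,0],-5.95]])

```text
time: 2.2
position: [530.5, -4.5, 404.9]
orientation: [0.588, 0.809, -0.0, 0.0]
ft_force: [1.1, 0.2, 0.7]
grip_width: 88.2
finger_force: 0.0
```

```bash
python3 - <<'E'
from h import *
from scipy.spatial.transform import Rotation as R
s=sense();p=camera_params("wrist");im=snapshot("wrist")[:,:,::-1];cv2.imwrite("pics/w2.png",im)
import pickle;pickle.dump((s,p),open("w2.pkl","wb"))
print(s["time"],s["position"],R.from_quat(s["orientation"]).as_matrix().round(4))
for z in (174,132,109):print(proj(p,[531,-3,z]))
a=cv2.resize(im[120:300,200:360],None,fx=3,fy=3,interpolation=cv2.INTER_CUBIC)
b=cv2.resize(cv2.imread("pics/w1.png")[160:250,245:335],None,fx=3,fy=3,interpolation=cv2.INTER_CUBIC)
c=np.zeros((540,760,3),np.uint8);c[:,:480]=a;c[:270,485:755]=b;cv2.imwrite("pics/w2c.png",c)
E
```

```text
2.2 [530.53153695  -4.5463911  404.8829907 ] [[-3.084e-01  9.513e-01  2.000e-04]
 [ 9.513e-01  3.084e-01 -8.000e-04]
 [-8.000e-04 -0.000e+00 -1.000e+00]]
[285.2 223.2]
[285.  204.9]
[284.9 197.1]
```

View pics/w2c.png

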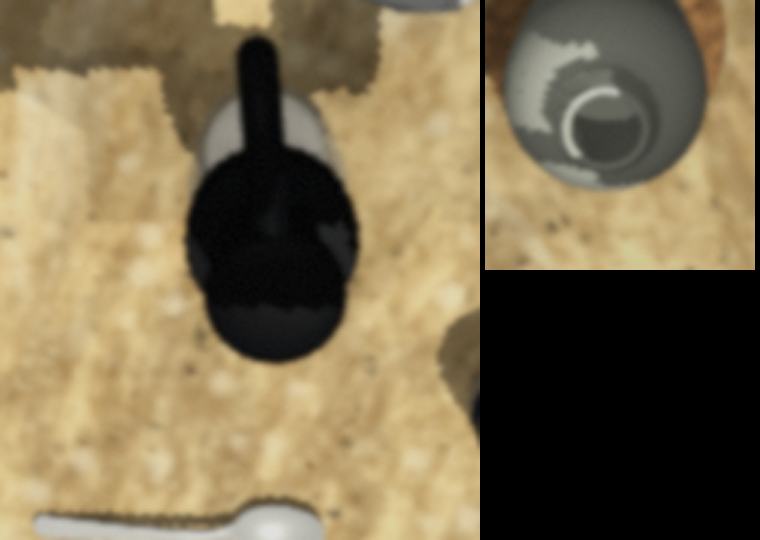

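The crop, mapped to full-image pixels, shows the pump head centre at about (291.5,217), the collar at about (290.5,197) and the spout tip at (285.5,135). The bottle mouth is at about (285.2,202).

```bash
python3 - <<'E'
from h import *
import pickle
from scipy.spatial.transform import Rotation as R
s,p=pickle.load(open("w2.pkl","rb"));t,sd=camera_params("top"),camera_params("side")
h=plane(p,291.5,217,174);tip=plane(p,285.5,135,174);c=plane(p,290.5,197,132)
print(h,tip,c,np.linalg.norm(tip-h));d=tip-h;print("spout ang",np.degrees(np.arctan2(d[1],d[0])))
x=R.from_quat(s["orientation"]).as_matrix()[:,0];print("tool x ang",np.degrees(np.arctan2(x[1],x[0])))
print("tri head",tri(ray(p,291.5,217),ray(t,160,200.8)),"collar",tri(ray(p,290.5,197),ray(t,163.7,202.5)))
# exact head/collar edges in wrist mask
im=cv2.imread("pics/w2.png");m=(im.max(2)<60).astype(np.uint8);m[:115]=0;m[260:]=0;m[:,:200]=0;m[:,350:]=0
for v in range(165,242,6):
    u=np.flatnonzero(m[v]);print(v,u.min() if len(u) else None,u.max() if len(u) else None,(u.min()+u.max())/2 if len(u) else None)
s1,p1=pickle.load(open("w1.pkl","rb"))
print("mouth",tri(ray(p1,285.3,202.2),ray(t,313.6,193.9),ray(sd,301.5,212.6)),plane(p1,285.3,202.2,121))
E
```

```text
[533.7   2.6 174. ] [512.8  53.3 174. ] [533.1   4.7 132. ] 54.83885483851759
spout ang 112.40286696090901
tool x ang 107.96392069365685
tri head (array([533.6,  -1.3, 162.3]), [1.6, 1.6]) collar (array([533.5,   0.8, 117.3]), [1.2, 1.2])
165 281 293 287.0
171 278 302 290.0
177 269 310 289.5
183 266 313 289.5
189 264 316 290.0
195 263 318 290.5
201 263 318 290.5
207 263 317 290.0
213 266 315 290.5
219 269 314 291.5
225 270 313 291.5
231 273 309 291.0
237 280 302 291.0
mouth (array([ 543.1, -352.1,  121.9]), [0.7, 1.4, 1.6]) [ 542.9 -351.7  121. ]
```

The wrist and top views disagree unless the pump stands about 15 mm lower than the text says. The apparent sizes of the collar and spout suggest the same. I'll take a second wrist view from another place to settle its height.

Call:
servo_tool(series=[[0,[-0.2,0.04,0.3],-0.1],[0,[-0.4,0.07,0.5],-0.2],[0,[-0.6,0.1,0.8],-0.3],[0,[-0.8,0.15,1.1],-0.4],[0,[-1,0.15,1.4],-0.55],[0,[-1.2,0.15,1.6],-0.55],[0,[-1.2,0.15,1.6],-0.55],[0,[-1.2,0.15,1.6],-0.55],[0,[-1.2,0.15,1.6],-0.55],[0,[-1.2,0.15,1.6],-0.55]])

```text
time: 3.25
position: [546.6, -36.5, 357.2]
orientation: [0.556, 0.831, 0.0, 0.0]
ft_force: [0.0, 0.5, 1.2]
grip_width: 87.8
finger_force: 0.0
```

```bash
python3 - <<'E'
from h import *
from scipy.spatial.transform import Rotation as R
s=sense();p=camera_params("wrist");im=snapshot("wrist")[:,:,::-1];cv2.imwrite("pics/w3.png",im)
import pickle;pickle.dump((s,p),open("w3.pkl","wb"))
print(s["time"],s["position"],R.from_quat(s["orientation"]).as_matrix().round(4))
for z in (174,132,109):print(proj(p,[533.4,0.5,z]))
cv2.imwrite("pics/w3c.png",cv2.resize(im[30:230,180:400],None,fx=3,fy=3,interpolation=cv2.INTER_CUBIC))
E
```

```text
3.25 [546.55370685 -36.54309963 357.24211187] [[-3.820e-01  9.242e-01  9.000e-04]
 [ 9.242e-01  3.820e-01 -2.000e-04]
 [-6.000e-04  7.000e-04 -1.000e+00]]
[287.5 186.3]
[286.8 170.2]
[286.5 163.7]
```

View pics/w3c.png

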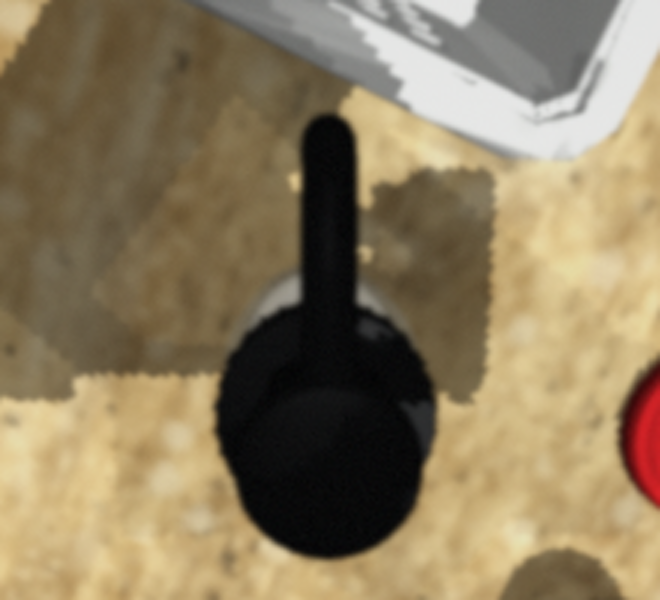

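The spout is now straight up the image, so the tool is aligned with the pump. The head centre is at about (290,185.4) and the collar at about (288.3,166.4).

```bash
python3 - <<'E'
from h import *
import pickle
s2,p2=pickle.load(open("w2.pkl","rb"));s3,p3=pickle.load(open("w3.pkl","rb"));t,sd=camera_params("top"),camera_params("side")
H=[ray(p2,291.5,217),ray(p3,290,185.4),ray(t,160,200.8)];C=[ray(p2,290.5,197),ray(p3,288.3,166.4),ray(t,163.7,202.5)]
for L in (H,C):
    for idx in ((0,1),(1,2),(0,2),(0,1,2)): print(idx,*tri(*[L[i] for i in idx]))
# scale heights: collar width 56 / 73.3 px, head 46.7/62
for p,wc,wh,hx in ((p2,56.,46.7,0),(p3,73.3,62.,0)):
    E=np.array(p["extrinsics"])
    for z in (90,105,117,132): 
        print(z,[round(float(p["fx"]*w/(E[:3]@[533.5,0.5,zz,1])[2]),1) for w,zz in ((48,z),(34,z+42))],end=' ')
    print("obs",wc,wh)
im=cv2.imread("pics/side0.png");m=im.max(2)<70
for v in range(140,200,2):
    u=np.flatnonzero(m[v,235:275])+235;print(v,(u.min(),u.max()) if len(u) else None,end=' ')
print()
for z in (174,160,132,117,109,94):print(z,proj(sd,[533.5,0.5,z]))
E
```

```text
(0, 1) [535.4  -1.1 162.5] [0.3, 0.3]
(1, 2) [533.9  -1.2 162. ] [1.9, 1.9]
(0, 2) [533.6  -1.3 162.3] [1.6, 1.6]
(0, 1, 2) [534.3  -1.2 162.3] [0.9, 1.4, 2.3]
(0, 1) [5.348e+02 4.000e-01 1.162e+02] [0.1, 0.1]
(1, 2) [533.5   0.7 117.4] [1.1, 1.1]
(0, 2) [533.5   0.8 117.3] [1.2, 1.2]
(0, 1, 2) [533.9   0.7 117.3] [0.8, 0.7, 1.5]
90 [51.9, 42.3] 105 [54.5, 44.8] 117 [56.7, 46.9] 132 [59.8, 49.9] obs 56.0 46.7
90 [63.7, 53.8] 105 [67.6, 57.8] 117 [71.1, 61.4] 132 [75.9, 66.6] obs 73.3 62.0
140 (np.int64(235), np.int64(254)) 142 (np.int64(236), np.int64(254)) 144 (np.int64(239), np.int64(254)) 146 (np.int64(240), np.int64(254)) 148 (np.int64(239), np.int64(255)) 150 (np.int64(244), np.int64(256)) 152 (np.int64(247), np.int64(256)) 154 (np.int64(247), np.int64(256)) 156 (np.int64(247), np.int64(256)) 158 (np.int64(247), np.int64(256)) 160 (np.int64(247), np.int64(257)) 162 (np.int64(245), np.int64(259)) 164 (np.int64(244), np.int64(259)) 166 (np.int64(244), np.int64(259)) 168 (np.int64(244), np.int64(258)) 170 (np.int64(245), np.int64(258)) 172 (np.int64(247), np.int64(254)) 174 None 176 None 178 None 180 None 182 None 184 None 186 None 188 None 190 None 192 None 194 None 196 None 198 None 
174 [249.7 148.9]
160 [249.9 153.7]
132 [250.3 163.1]
117 [250.6 168.2]
109 [250.7 170.8]
94 [250.9 175.8]
```

Once you allow for the silhouette averaging top and bottom edges, all views match the stated heights: collar mid about 118-120, top about 132, axis near (534.5,0). Next I descend around the body.

Call:
servo_tool(series=[[0,[0.4,0.03,0],0],[0,[0.8,0.06,0],0],[0,[1.28,0.09,0],0],[0,[1.28,0.09,0],0],[0,[1.28,0.09,0.4],0],[0,[1.28,0.09,0.8],0],[0,[1.28,0.09,1.2],0],[0,[1.28,0.09,1.6],0],[0,[1.28,0.09,1.87],0],[0,[1.28,0.09,1.87],0]], grip_force=8)

```text
time: 4.3
position: [533.7, -0.3, 298.7]
orientation: [0.556, 0.831, -0.001, -0.002]
ft_force: [-0.5, 0.1, 0.5]
grip_width: 88.2
finger_force: 0.0
```

Call:
servo_tool(series=[[0.3,[0,0,0],0],[0.5,[0,0,0],0],[0.6,[0,0,0],0],[0.7,[0,0,0],0],[0.8,[0,0,0],0],[0.9,[0,0,0],0],[0.9,[0,0,0],0],[0.9,[0,0,0],0],[0.9,[0,0,0],0],[0.9,[0,0,0],0]])

```text
time: 5.3
position: [534.3, -0.2, 300.6]
orientation: [0.556, 0.831, 0.0, -0.0]
ft_force: [0.0, 1.1, 0.2]
grip_width: 30.5
finger_force: 7.9
```

```bash
python3 - <<'E'
from h import *
s=sense();p=camera_params("wrist");w=snapshot("wrist")[:,:,::-1];sd=snapshot("side")[:,:,::-1]
import pickle;pickle.dump((s,p),open("w4.pkl","wb"));cv2.imwrite("pics/w4.png",w);cv2.imwrite("pics/s4.png",sd)
c=np.zeros((560,790,3),np.uint8)
a=cv2.resize(w[0:420,150:430],None,fx=1.33,fy=1.33);c[:a.shape[0],:a.shape[1]]=a
b=cv2.resize(sd[110:210,210:290],None,fx=5,fy=5,interpolation=cv2.INTER_CUBIC);c[:500,390:790]=b
cv2.imwrite("pics/c4.png",c);print(s["position"],s["ft_force"],s["grip_width"],s["finger_force"])
E
```

```text
[ 5.34303363e+02 -2.16813262e-01  3.00602445e+02] [0.01196544 1.08273981 0.19017419] 30.546150410436912 7.887689408962615
```

View pics/c4.png

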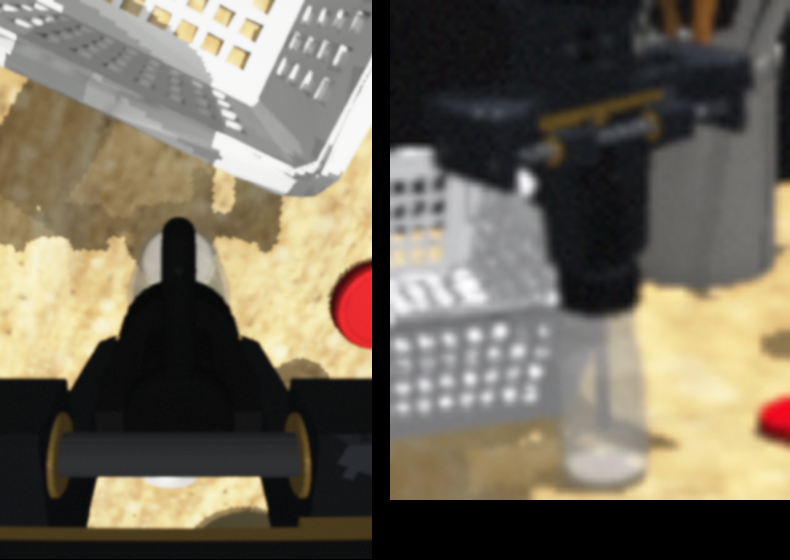

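The grip reads 30.5 mm instead of 24, so the fingers may be misaligned or still closing. I'll hold for another call and read it again.

Call:
servo_tool(series=[[0.9,[0,0,0],0],[0.9,[0,0,0],0],[0.9,[0,0,0],0],[0.9,[0,0,0],0],[0.9,[0,0,0],0],[0.9,[0,0,0],0],[0.9,[0,0,0],0],[0.9,[0,0,0],0],[0.9,[0,0,0],0],[0.9,[0,0,0],0]], grip_force=20)

```text
time: 6.4
position: [534.3, -0.2, 300.6]
orientation: [0.556, 0.831, -0.0, 0.0]
ft_force: [0.8, -0.8, 0.3]
grip_width: 30.2
finger_force: 19.6
```

Still 30 mm. The likely cause is that we're slightly high and the head (34 mm) is jamming against the fingers. I'll open to about 38 mm and feel downward for the collar top.

Call:
servo_tool(series=[[0.57,[0,0,0],0],[0.57,[0,0,0],0],[0.57,[0,0,0.0],0],[0.57,[0,0,0.03],0],[0.57,[0,0,0.06],0],[0.57,[0,0,0.08],0],[0.57,[0,0,0.1],0],[0.57,[0,0,0.1],0],[0.57,[0,0,0.1],0],[0.57,[0,0,0.1],0]])

```text
time: 7.4
position: [534.3, -0.2, 297.8]
orientation: [0.556, 0.831, 0.0, 0.0]
ft_force: [-0.1, 0.8, 2.0]
grip_width: 38.0
finger_force: 1.1
```

Call:
servo_tool(series=[[0.57,[0,0,0.03],0],[0.57,[0,0,0.06],0],[0.57,[0,0,0.06],0],[0.57,[0,0,0.06],0],[0.57,[0,0,0.06],0],[0.57,[0,0,0.06],0],[0.57,[0,0,0.06],0],[0.57,[0,0,0.06],0],[0.57,[0,0,0.06],0],[0.57,[0,0,0.06],0]])

```text
time: 8.4
position: [534.9, -0.4, 297.5]
orientation: [0.556, 0.831, 0.0, 0.001]
ft_force: [-3.5, -0.4, 11.0]
grip_width: 38.0
finger_force: 5.5
```

The fingertips touch the collar top at TCP z of about 297.7, so the stated height holds. I'll back off by that push and close.

Call:
servo_tool(series=[[0.57,[0,0,-0.06],0],[0.57,[0,0,-0.06],0],[0.9,[0,0,-0.06],0],[0.9,[0,0,-0.06],0],[0.9,[0,0,-0.06],0],[0.9,[0,0,-0.06],0],[0.9,[0,0,-0.06],0],[0.9,[0,0,-0.06],0],[0.9,[0,0,-0.06],0],[0.9,[0,0,-0.06],0]], grip_force=20)

```text
time: 9.4
position: [534.3, -0.2, 297.7]
orientation: [0.556, 0.831, 0.0, 0.0]
ft_force: [0.6, -0.1, 3.1]
grip_width: 30.9
finger_force: 20.4
```

The width is again about 31 mm, yet the spout is straight in the image. Most likely the head limits the closure, with the tips on the collar. I'll grip harder and lift straight up, then check.

Call:
servo_tool(series=[[0.9,[0,0,-0.06],0],[0.9,[0,0,-0.06],0],[0.9,[0,0,-0.3],0],[0.9,[0,0,-0.7],0],[0.9,[0,0,-1.2],0],[0.9,[0,0,-1.8],0],[0.9,[0,0,-2.5],0],[0.9,[0,0,-3.2],0],[0.9,[0,0,-3.9],0],[0.9,[0,0,-3.9],0]], grip_force=40)

```text
time: 10.4
position: [535.1, -0.3, 418.8]
orientation: [0.556, 0.831, 0.001, 0.003]
ft_force: [0.4, 0.1, 0.5]
grip_width: 30.0
finger_force: 39.8
```

```bash
python3 - <<'E'
from h import *
s=sense();p=camera_params("wrist");w=snapshot("wrist")[:,:,::-1];sd=snapshot("side")[:,:,::-1];t=snapshot("top")[:,:,::-1]
import pickle;pickle.dump((s,p),open("w5.pkl","wb"));cv2.imwrite("pics/w5.png",w);cv2.imwrite("pics/s5.png",sd);cv2.imwrite("pics/t5.png",t)
c=np.zeros((560,790,3),np.uint8)
a=cv2.resize(w[0:420,150:430],None,fx=1.33,fy=1.33);c[:a.shape[0],:a.shape[1]]=a
b=cv2.resize(sd[80:190,210:290],None,fx=5,fy=5,interpolation=cv2.INTER_CUBIC);c[:550,390:790]=b
cv2.imwrite("pics/c5.png",c);print(s["time"],s["position"],s["orientation"],s["ft_force"],s["moment"],s["grip_width"],s["finger_force"])
P=s["position"];sp=camera_params("side")
for k,d in (("tube end",-166-5-95+0),("rim skirt",-166-23),("collar top",-166)):print(k,proj(sp,[P[0],P[1],P[2]+d]))
E
```

```text
10.4 [ 5.35061274e+02 -3.40642912e-01  4.18781300e+02] [0.55593184 0.83122064 0.00124458 0.00323885] [0.41661923 0.05991177 0.50099203] [-0.02383984 -0.13651339 -0.02243949] 29.985792771432184 39.7715348960719
tube end [250.6 156.1]
rim skirt [249.5 129.5]
collar top [249.1 121.4]
```

View pics/c5.png

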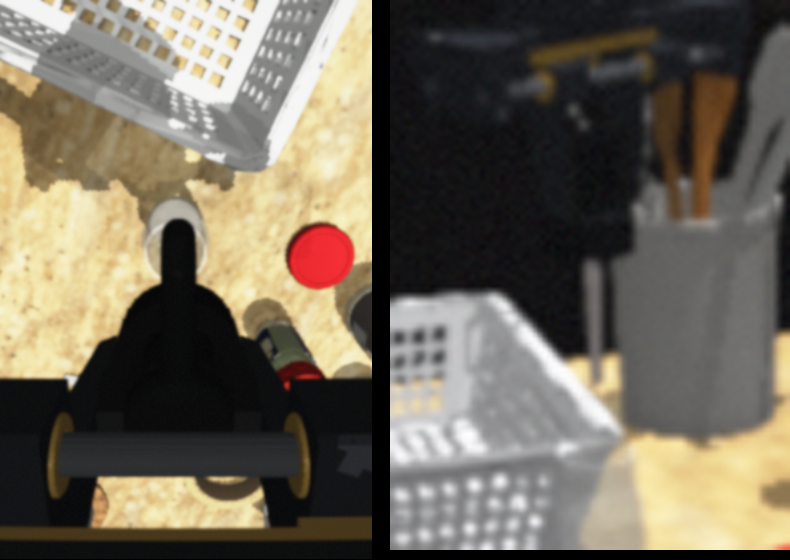

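The pump hangs from the fingers with its tube end at side pixel about (251.5,156.4), matching the prediction (250.6,156.1). The tube is vertical and the jar hasn't moved. Now I'll work out the pump's offset in the tool and the move to the bottle.

```bash
python3 - <<'E'
from h import *
import pickle
from scipy.spatial.transform import Rotation as R
_,p2=pickle.load(open("w2.pkl","rb"));_,p3=pickle.load(open("w3.pkl","rb"));s5,p5=pickle.load(open("w5.pkl","rb"));t=camera_params("top")
print("collar",plane(p2,290.5,197,120.5),plane(p3,288.3,166.4,120.5),plane(t,163.7,202.5,120.5))
print("head",plane(p2,291.5,217,167),plane(p3,290,185.4,167),plane(t,160,200.8,167))
M=R.from_quat(s5["orientation"]).as_matrix();P=s5["position"]
for off in(-2,0,2):print(off,"collar edge low",proj(p5,P+M@[24+off,0,189]),"top edge",proj(p5,P+M@[24+off,0,166]),"obs 212.5")
im=cv2.imread("pics/t5.png");d=(np.array([543,-352,418])-P);print("move to bottle tool axes /30",(M.T@d/30).round(2))
sp=camera_params("side");print("mouth in side",proj(sp,[543,-352,121]),"top",proj(t,[543,-352,121]))
E
```

```text
collar [534.3   1.6 120.5] [534.3   1.2 120.5] [532.   -0.  120.5]
head [5.346e+02 3.000e-01 1.670e+02] [ 5.352e+02 -1.000e-01  1.670e+02] [531.5  -2.5 167. ]
-2 collar edge low [283.8 214.8] top edge [283.7 230.5] obs 212.5
0 collar edge low [283.8 211.3] top edge [283.7 226.5] obs 212.5
2 collar edge low [283.8 207.8] top edge [283.7 222.6] obs 212.5
move to bottle tool axes /30 [-10.93  -4.23   0.05]
mouth in side [300.7 213.1] top [313.4 193.4]
```

Call:
servo_tool(series=[[0.9,[-0.8,-0.31,0],0],[0.9,[-2.2,-0.85,0],0],[0.9,[-3.6,-1.39,0],0],[0.9,[-5.0,-1.94,0],0],[0.9,[-6.4,-2.48,0],0],[0.9,[-7.8,-3.02,0],0],[0.9,[-9.1,-3.52,0],0],[0.9,[-10.3,-3.99,0],0],[0.9,[-10.93,-4.23,0],0],[0.9,[-10.93,-4.23,0],0]])

```text
time: 11.55
position: [541.3, -354.5, 412.2]
orientation: [0.557, 0.83, -0.0, -0.001]
ft_force: [-0.1, -0.1, -1.2]
grip_width: 29.9
finger_force: 40.0
```

```bash
python3 - <<'E'
from h import *
from scipy.spatial.transform import Rotation as R
sd=snapshot("side")[:,:,::-1];t=snapshot("top")[:,:,::-1];s=sense()
cv2.imwrite("pics/s6.png",sd);cv2.imwrite("pics/t6.png",t)
P=s["position"];M=R.from_quat(s["orientation"]).as_matrix();print(s["time"],P,s["grip_width"],(M.T@(np.array([543,-352,418])-P)/30).round(3),M[:,2])
print(proj(camera_params("side"),P+[0,0,-266]))
cv2.imwrite("pics/c6.png",cv2.resize(sd[130:230,255:345],None,fx=6,fy=6,interpolation=cv2.INTER_CUBIC))
E
```

```text
11.65 [ 541.8461395  -351.52517393  412.80915751] 30.25810128683314 [-0.029  0.029 -0.173] [-0.00202285  0.00254478 -0.99999472]
[300.1 202.4]
```

View pics/c6.png

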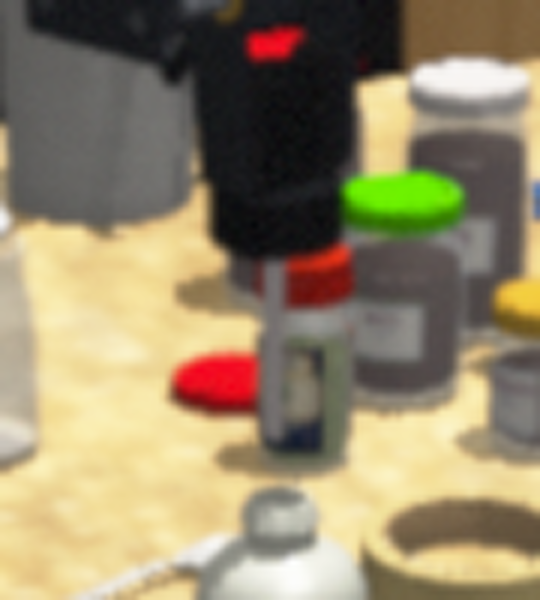

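The side view shows the tube end at column about 300.4 and the mouth at 301.9, so I need roughly 2-3 mm more towards +x. I'll correct that and lower until just above where the catches meet the rim.

Call:
servo_tool(series=[[0.9,[-0.05,0.06,0],0],[0.9,[-0.05,0.06,0.2],0],[0.9,[-0.05,0.06,0.5],0],[0.9,[-0.05,0.06,0.9],0],[0.9,[-0.05,0.06,1.4],0],[0.9,[-0.05,0.06,1.9],0],[0.9,[-0.05,0.06,2.4],0],[0.9,[-0.05,0.06,2.9],0],[0.9,[-0.05,0.06,3.3],0],[0.9,[-0.05,0.06,3.3],0]])

```text
time: 12.65
position: [543.8, -352.0, 312.8]
orientation: [0.556, 0.831, 0.0, -0.002]
ft_force: [-0.3, 0.1, -0.5]
grip_width: 30.0
finger_force: 40.0
```

```bash
python3 - <<'E'
from h import *
sd=snapshot("side")[:,:,::-1];s=sense();cv2.imwrite("pics/s7.png",sd)
print(s["time"],s["position"],s["ft_force"],s["grip_width"])
cv2.imwrite("pics/c7.png",cv2.resize(sd[170:270,255:345],None,fx=6,fy=6,interpolation=cv2.INTER_CUBIC))
E
```

```text
12.7 [ 544.15337394 -352.30063259  314.30165185] [ 0.94265336 -0.6076072  -0.95206125] 29.953970242395606
```

View pics/c7.png

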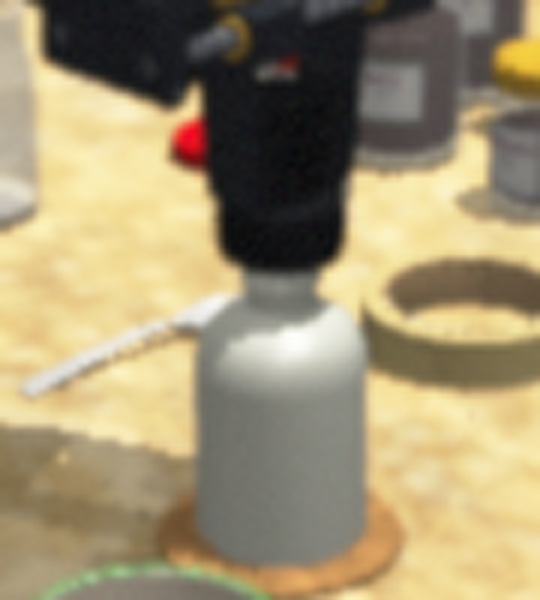

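The collar (centre column 282 in the crop) is right over the neck (282), with the tube inside. Next I press down slowly.

Call:
servo_tool(series=[[0.9,[0,0,0.1],0],[0.9,[0,0,0.2],0],[0.9,[0,0,0.28],0],[0.9,[0,0,0.36],0],[0.9,[0,0,0.44],0],[0.9,[0,0,0.52],0],[0.9,[0,0,0.6],0],[0.9,[0,0,0.67],0],[0.9,[0,0,0.74],0],[0.9,[0,0,0.74],0]], grip_force=45)

```text
time: 13.7
position: [544.2, -352.3, 293.0]
orientation: [0.556, 0.831, 0.0, -0.0]
ft_force: [-0.8, 0.0, -1.3]
grip_width: 30.0
finger_force: 45.2
```

The force is back to almost nothing about 1 mm above home, so it has clicked. Now I press firmly.

Call:
servo_tool(series=[[0.9,[0,0,0.06],0],[0.9,[0,0,0.12],0],[0.9,[0,0,0.18],0],[0.9,[0,0,0.2],0],[0.9,[0,0,0.2],0],[0.9,[0,0,0.2],0],[0.9,[0,0,0.2],0],[0.9,[0,0,0.2],0],[0.9,[0,0,0.2],0],[0.9,[0,0,0.2],0]])

```text
time: 14.7
position: [545.2, -353.5, 292.8]
orientation: [0.556, 0.831, -0.001, 0.003]
ft_force: [-6.5, 3.6, 24.8]
grip_width: 30.2
finger_force: 52.7
```

Call:
servo_tool(series=[[0.9,[0,0,0.06],0],[0.9,[0,0,0.06],0],[0.9,[0,0,0.06],0],[0.9,[0,0,0.06],0],[0.9,[0,0,0.06],0],[0.9,[0,0,0.06],0],[0.9,[0,0,0.06],0],[0.9,[0,0,0.06],0],[0.9,[0,0,0.06],0],[0.9,[0,0,0.06],0]])

```text
time: 15.7
position: [545.6, -353.8, 292.9]
orientation: [0.556, 0.831, -0.001, 0.004]
ft_force: [-9.3, 4.9, 34.5]
grip_width: 30.0
finger_force: 55.5
```

```bash
python3 - <<'E'
from h import *
sd=snapshot("side")[:,:,::-1];s=sense();cv2.imwrite("pics/s8.png",sd)
print(s["time"],s["position"],s["orientation"],s["ft_force"],s["moment"])
# collar lower edge and bottle columns via masks
for v in range(198,262,4):
    r=sd[v,265:345].astype(int);k=np.flatnonzero(r.max(1)<60)+265
    w=np.flatnonzero((np.ptp(r,axis=1)<28)&(r.max(1)>90))+265
    print(v,"black",(k.min(),k.max()) if len(k) else None,"grey",(w.min(),w.max()) if len(w) else None)
pp=camera_params("side")
for z in (121,103,83,5):print(z,proj(pp,[544,-352.3,z]))
E
```

```text
15.75 [ 545.59490871 -353.80728541  292.90628906] [ 0.55582144  0.83129222 -0.00116828  0.00379658] [-9.59789697  5.35698357 34.05368975] [ 9.26316403e-01  1.77705819e+00 -1.53149194e-03]
198 black (np.int64(291), np.int64(315)) grey (np.int64(337), np.int64(344))
202 black (np.int64(292), np.int64(314)) grey (np.int64(337), np.int64(344))
206 black (np.int64(292), np.int64(313)) grey None
210 black (np.int64(293), np.int64(312)) grey None
214 black (np.int64(294), np.int64(312)) grey None
218 black (np.int64(294), np.int64(312)) grey None
222 black (np.int64(297), np.int64(310)) grey (np.int64(285), np.int64(313))
226 black None grey (np.int64(275), np.int64(316))
230 black None grey (np.int64(266), np.int64(317))
234 black None grey (np.int64(289), np.int64(315))
238 black None grey (np.int64(289), np.int64(315))
242 black None grey (np.int64(289), np.int64(315))
246 black None grey (np.int64(288), np.int64(315))
250 black None grey (np.int64(288), np.int64(315))
254 black None grey (np.int64(288), np.int64(314))
258 black None grey (np.int64(289), np.int64(314))
121 [301.2 213.1]
103 [301.2 220.4]
83 [301.3 228.4]
5 [301.3 258.5]
```

The press held at 25-34 N for about 1.5 s, and the collar's lower edge sits at the expected row. Next I ease off and lift about 55 mm.

Call:
servo_tool(series=[[0.9,[0,0,-0.1],0],[0.9,[0,0,-0.2],0],[0.9,[0,0,-0.3],0],[0.9,[0,0,-0.5],0],[0.9,[0,0,-0.75],0],[0.9,[0,0,-1.05],0],[0.9,[0,0,-1.4],0],[0.9,[0,0,-1.7],0],[0.9,[0,0,-1.95],0],[0.9,[0,0,-2.1],0]])

```text
time: 16.75
position: [544.6, -352.6, 349.9]
orientation: [0.556, 0.831, -0.0, 0.001]
ft_force: [-0.0, 0.0, -4.3]
grip_width: 30.2
finger_force: 44.8
```

Call:
servo_tool(series=[[0.9,[0,0,0],0],[0.9,[0,0,0],0],[0.9,[0,0,0],0],[0.9,[0,0,0],0],[0.9,[0,0,0],0],[0.9,[0,0,0],0],[0.9,[0,0,0],0],[0.9,[0,0,0],0],[0.9,[0,0,0],0],[0.9,[0,0,0],0]])

```text
time: 17.75
position: [544.4, -352.4, 348.6]
orientation: [0.556, 0.831, 0.0, 0.0]
ft_force: [-0.8, -0.4, -4.2]
grip_width: 30.0
finger_force: 44.8
```

```bash
python3 - <<'E'
from h import *
sd=snapshot("side")[:,:,::-1];s=sense()
print(s["time"],s["position"],s["ft_force"],s["grip_width"],s["finger_force"])
cv2.imwrite("pics/c9.png",cv2.resize(sd[150:270,225:345],None,fx=5,fy=5,interpolation=cv2.INTER_CUBIC))
E
```

```text
17.8 [ 544.40913864 -352.44276572  348.62626217] [ 0.40789258  0.42317169 -3.93708399] 29.896602240490232 44.788193224617316
```

View pics/c9.png

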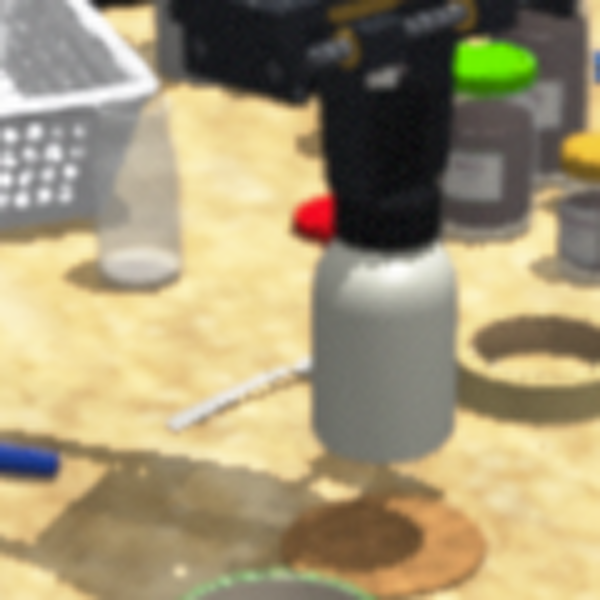

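The bottle hangs upright from the pump, its bottom at crop row 455 and clear of the coaster at row 540. The collar is home and the jar still stands at left. I'm handing in.

```bash
python3 -c "
from plant import env
print(env.job_done())"
```

```text
the job is handed in; nothing more can be done
None
```

I moved the pump from the jar to the bottle, clicked its collar home and pressed it down for over a second (25–34 N), then handed in with the bottle hanging upright and still from the pump about 55 mm clear of the coaster; the jar still stands in place and no result was reported back.

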